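Overhang the chassis plate for bolting

ROBOT

A 7-joint arm with a two-finger parallel gripper is mounted at the origin on the work surface. World frame = base frame: x ahead of the robot, y to its left, z up, the work surface at z = 0. Lengths are in m, angles in rad, forces in N, time in s.
With the tool pointing down it reaches from about 0.4 to 0.875 m from the base axis. Payload 4.4 kg.
Tool frame: the origin (TCP) lies midway between the tips of the shut fingers; the grasp point (between the pads) lies 19 mm behind it (manip.grasp_offset is the distance from the TCP to the grasp point, in m); z points along the fingers, y is the line along which they close (so a half turn about z gives the same grasp; the last joint's range is limited). The gripper opens to 85 mm and grips with 20 to 120 N. Pads are 22 mm wide; open, the fingers measure 114 mm over their backs; the gripper's body (76 mm by 85 mm) begins 54 mm behind the grasp point. The pads swing forward as they close: fully open they stand 13 mm farther back than shut.
Start: joints at [-1.179, 0.628, 0.038, 1.517, -0.027, 0.996, -0.02], TCP at [0.287, 0.583, 0.231] pointing down, gripper open.
Joint ranges: [-3.06, 3.06], [-0.37, 2.12], [-1.25, 1.32], [0.18, 2.47], [-1.1, 4.24], [0.23, 1.98], [-2.94, 2.94]. Speed limits (rad/s): [2.57, 2.57, 3.14, 3.14, 3.14, 3.14, 3.14].

INTERFACE

Orientations are given as a 3x3 rotation matrix whose columns are the frame's x, y, z axes.
In Python, from cell import manip gives the robot as it stands. The module is installed in compiled form; this text tells all that it offers.
- The arm moves only by the tool servo_tool, never from a script. Its argument "rows" is a list of rows, each a list of 4 numbers: the shift along the tool's x, y, z in mm, then the turn about the tool's z in rad. A call has 1 to 12 rows; each row is the pose to reach, as a shift and turn from the pose commanded when the call began, along the tool's axes at that moment; what a row does not reach only later rows make up. A row lasts 1/12 s, in which the tool goes at most 41.7 mm and 7.16 degrees, less where a joint would pass 70% of its speed; a pose out of reach is approached as far as the arm can. A call with a gripper value outside its range is refused whole. "gripper" is the opening in per cent of the stroke, from 0 (shut) to 100 (fully open), set as the call begins (left out, the last holds). The fingers move at their own pace and stop on an object; the grip force is fixed at half the most. Time passes only in rows, so rows that repeat a pose let the fingers close. It gives the time, the measured TCP pose, the force, the opening and the grip force at its end, in the units of the state.
- manip.state(): the state, without advancing time (a new reading comes with each control period).
- manip.snapshot(name): name is "scene" or "side" or "wrist"; returns a dict with "pixels" (384x512x3 uint8, red, green, blue), "z_map" (384x512 float32, m along the optical axis (not along the pixel's ray), 0 where there is no reading), "fx", "fy", "cx", "cy" (pixels), "extrinsics" (4x4, takes a point from camera to world coordinates); the wrist camera has in their place "mount" (4x4, takes a point from camera to tool coordinates, whose origin is the TCP and whose axes are the flange's). Camera axes: x right, y up, looking along -z (the intrinsics and any distortion apply to the point x, -y, -z); pixel columns grow to the right and rows downward; lengths in m; the calibration is good to about 2 mm. A picture is of the moment at which its call begins: read the wrist's pose just before it.
- manip.finish_job(): hands the job in; it is judged then, once.
The state is a dict: "clock": time; "joint_positions": joint angles; "qd": joint speeds; "tau": joint torques, N m; "tool_pos": TCP position; "eef_rot": TCP orientation; "contact_force": force on the tool from outside, world axes, zero at the start; "wrist_torque": the same for the moment, N m; "gripper_width": opening from 0.0 (shut) to 1.0 (fully open); "finger_force": force on a finger pad.
Only numpy, scipy, OpenCV 4.12 (cv2) and the standard library are available. Lean on these libraries where they do the work, as an engineer would, in place of code of your own. Each camera call takes 0.05 s, during which the arm holds its last target. There are 200 camera calls.

TASK

The aluminium robot chassis plate lying on the desk riser is to be bolted from underneath. Push it along the riser's board, lengthwise towards the free end (the left end seen from the robot, away from the parts cabinet), until the whole row of holes at its leading end sticks out clear past the end of the board while its second row of holes is still over the board. It must stay flat on the board the whole time: do not lift or tip it, and do not disturb the servo, screw box, wheel or screwdriver.

Things in the scene. Friction and masses are not known exactly. Their poses are not given: they have to be found in the camera images.
- plate: Flat bare-aluminium chassis plate, 110 mm wide (its x) by 180 mm long (its y) by 5 mm thick, about 0.26 kg, loose on the riser board. Origin: centre of its underside. Its +y end is the leading end, towards the board's free end; it starts lying roughly lengthwise along the board, up to about 15 degrees askew, wholly on the board. It has 15 round holes of 10 mm diameter in five rows of three across its width (at x = -40, 0, +40 mm; rows at y = +75, +37.5, 0, -37.5, -75 mm).
- end_row_near (a point): Centre of an outer hole of the end row, at plate x = -40, y = +75 mm (15 mm from the leading edge), half-way through the thickness. Axes as the plate's.
- end_row_far (a point): Centre of the other outer hole of the end row, at plate x = +40, y = +75 mm.
- second_row_near (a point): Centre of an outer hole of the second row, at plate x = -40, y = +37.5 mm (52.5 mm from the leading edge).
- second_row_far (a point): Centre of the other outer hole of the second row, at plate x = +40, y = +37.5 mm.
- riser: Desk riser fixed to the desk: a plywood board 240 mm deep (its x) by 700 mm long (its y) by 18 mm thick on dark steel tube legs; the board's flat top is 130 mm above the desk. Origin: on the desk under the board's centre; x points away from the robot, y along the board towards the free end. Along its far (+x) edge runs a thin aluminium strip standing 10 mm above the board. On its other (-y) end stands a fixed blue parts cabinet, 150 by 150 by 150 mm, from y = -340 to -190 mm.
- shelf_end (a point): Middle of the top edge of the board's free end (350 mm from the riser's origin along its y, at the height of the board's top). Axes as the riser's: its y points straight out over the end.
- servo: Small black servo motor standing on the board between plate and cabinet, 54 by 20 by 44 mm high. Origin: centre of its underside. To be left alone.
- screw_box: Closed flat grey small-parts box on the board between plate and cabinet, 86 by 61 by 24 mm high. Origin: centre of its underside. To be left alone.
- wheel: Black rubber robot wheel lying flat on the desk beyond the riser's free end, 65 mm diameter, 30 mm high at the hub. Origin: centre of its underside. To be left alone.
- screwdriver: Blue-handled screwdriver, 190 mm long, 26 mm thick handle, lying on the desk beyond the riser's free end. Origin: under its middle. To be left alone.
Mind the look-alikes: they are no part of the job. There is more than one size of the plate; the job needs the smallest.

How it is judged:
At the end, for the whole second after the job is handed in: End-row outer holes wholly past the board's free end (centres over 5 mm beyond), second-row outer holes over the board (over 4 mm inside), plate flat on the board (3 degrees) and at rest; servo, screw box, wheel and screwdriver within 15 mm of their starts (y of each of end_row_near, end_row_far in the frame of shelf_end above 0.005 m and y of each of second_row_near, second_row_far in the frame of shelf_end below -0.004 m and angle between plate's own z axis and vertical below 0.05 rad and height (world z) of plate between 0.127 and 0.134 m and linear speed of plate below 0.01 m/s and distance of each of servo, screw_box, wheel, screwdriver from where it was at the start of the episode below 0.015 m); the robot touches nothing.
It fails at once if the plate is lifted off the board (height (world z) of plate above 0.142 m).
It fails at once if the plate is tipped or falls off the board (angle between plate's own z axis and vertical above 0.12 rad or height (world z) of plate below 0.115 m).
It fails at once if the servo, screw box, wheel or screwdriver is disturbed (distance of any of servo, screw_box, wheel, screwdriver from where it was at the start of the episode above 0.015 m).
It also fails if it takes over 42 s, if anything falls off the work surface, if the arm or the gripper's body presses on something with over 40 N, if the wrist force passes 120 N, or if a joint passes its speed limit or range.

## Working session

There is one attempt and no reset: what is moved stays moved. The work goes in short steps, Python scripts to look and compute and a tool call to move; the robot and the scene stay as the last step left them, time stands still between calls to the robot, and variables do not carry over. Pictures are saved under pics/ and viewed, at most 10 in all, crops included, and the job is handed in when it is done.

Besides the shell and the picture viewer there is one more tool, called after "Call:" as name(argument=value, ...) on one line, values as JSON. servo_tool: Moves the arm, as the interface text tells. Its arguments: {"type":"object","properties":{"rows":{"type":"array"},"gripper":{"type":"number"}},"required":["rows"]}

```bash
mkdir -p pics; cat > h.py <<'E'
import numpy as np, cv2
from cell import manip
def snap(n):
    s=manip.state(); d=manip.snapshot(n)
    if 'extrinsics' in d: T=np.array(d['extrinsics'])
    else:
        M=np.eye(4); M[:3,:3]=s['eef_rot']; M[:3,3]=s['tool_pos']; T=M@np.array(d['mount'])
    d['T']=T; return d
def cloud(d):
    z=d['z_map']; v,u=np.mgrid[:z.shape[0],:z.shape[1]]
    p=np.stack([(u-d['cx'])/d['fx']*z,-(v-d['cy'])/d['fy']*z,-z],-1)
    return p@d['T'][:3,:3].T+d['T'][:3,3]
def onplane(d,u,v,h):
    r=d['T'][:3,:3]@np.array([(u-d['cx'])/d['fx'],-(v-d['cy'])/d['fy'],-1]); o=d['T'][:3,3]
    return o+r*(h-o[2])/r[2]
def save(d,f): cv2.imwrite('pics/'+f,d['pixels'][:,:,::-1])
E
python3 - <<'E'
from h import *
import pickle
s=manip.state(); print(s['clock'],s['tool_pos'],s['eef_rot'])
for n in('scene','side','wrist'):
    d=snap(n); pickle.dump(d,open(n+'.pkl','wb')); print(n,d['T'].round(2).tolist(),[k for k in d],d['fx'])
    save(d,n+'0.png')
a=cv2.imread('pics/scene0.png');cv2.imwrite('pics/a.png',cv2.resize(a,(800,600)))
E
```

```text
0.0 [0.28698931 0.58251948 0.23038569] [[-8.97014239e-01  4.42000923e-01 -7.99508131e-04]
 [ 4.42001644e-01  8.97012609e-01 -1.71035684e-03]
 [-3.88104288e-05 -1.88759835e-03 -9.99998218e-01]]
scene [[-0.49, -0.62, 0.62, 1.05], [0.87, -0.35, 0.34, 0.33], [0.01, 0.7, 0.71, 0.77], [0.0, 0.0, 0.0, 1.0]] ['pixels', 'z_map', 'fx', 'fy', 'cx', 'cy', 'extrinsics', 'T'] 370.27136219567944
side [[0.71, 0.46, -0.53, -0.08], [-0.7, 0.45, -0.55, -0.53], [-0.02, 0.76, 0.65, 0.8], [0.0, 0.0, 0.0, 1.0]] ['pixels', 'z_map', 'fx', 'fy', 'cx', 'cy', 'extrinsics', 'T'] 423.43581392894373
wrist [[0.44, -0.86, -0.24, 0.23], [0.9, 0.43, 0.12, 0.61], [-0.0, -0.27, 0.96, 0.37], [0.0, 0.0, 0.0, 1.0]] ['pixels', 'z_map', 'fx', 'fy', 'cx', 'cy', 'mount', 'T'] 264.71879494941413
```

View pics/a.png

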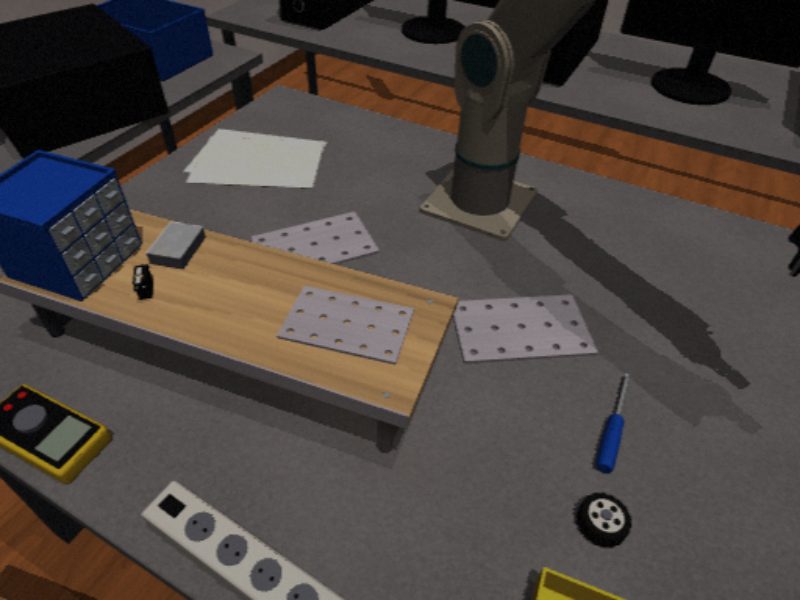

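View pics/side0.png

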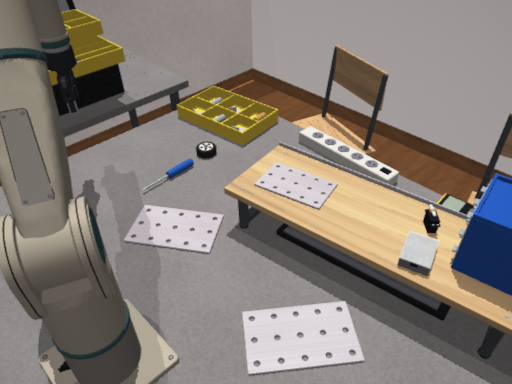

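The scene view (800×600) shows the target plate on the board with corners at about (307,287), (413,306), (397,360) and (278,340). The board's free-end corners are at (458,297) and (408,412). The side view confirms this, and the two larger plates lying on the desk are the look-alikes. The servo is at (143,281) and the box at (177,245). Next I'll turn these into positions.

```bash
cat >> h.py <<'E'
def plate_fit(d,verb=True):
    P=cloud(d); hsv=cv2.cvtColor(d['pixels'],cv2.COLOR_RGB2HSV)
    m=(P[...,2]>.122)&(P[...,2]<.146)&(hsv[...,1]<70)&(d['z_map']>0)
    m=cv2.morphologyEx(m.astype(np.uint8),cv2.MORPH_CLOSE,np.ones((5,5)))
    n,l,st,c=cv2.connectedComponentsWithStats(m)
    out=[]
    for i in np.argsort(-st[1:,4])[:3]+1:
        v,u=np.nonzero(l==i)
        q=np.array([onplane(d,a,b,.135)[:2] for a,b in zip(u,v)]).astype(np.float32)
        out.append((st[i].tolist(),cv2.minAreaRect(q),np.median(P[l==i][:,2])))
    return out
E
python3 - <<'E'
from h import *
import pickle
for n in('scene','side'):
    d=pickle.load(open(n+'.pkl','rb'))
    for o in plate_fit(d): print(n,o)
    P=cloud(d); hsv=cv2.cvtColor(d['pixels'],cv2.COLOR_RGB2HSV)
    m=(P[...,2]>.12)&(P[...,2]<.14)&(P[...,0]<1)&(d['z_map']>0)
    m=cv2.morphologyEx(m.astype(np.uint8),cv2.MORPH_OPEN,np.ones((3,3)))
    nn,l,st,c=cv2.connectedComponentsWithStats(m); i=1+st[1:,4].argmax()
    q=P[l==i]; print('board',st[i],np.median(q[:,2]),cv2.minAreaRect(q[:,:2].astype(np.float32)))
k=512/800
d=pickle.load(open('scene.pkl','rb'))
for a in[(458,297),(408,408),(307,287),(413,306),(397,360),(278,340)]: print(a,onplane(d,a[0]*k,a[1]*k,.13).round(3))
for a in[(143,297),(177,240)]: print('obj',a,onplane(d,a[0]*k,a[1]*k,.14).round(3))
for a in[(600,460),(625,380),(604,520)]: print('obj',a,onplane(d,a[0]*k,a[1]*k,.015).round(3))
E
```

```text
scene ([177, 183, 88, 50, 2805], ((0.563173234462738, 0.0027343109250068665), (0.11386757344007492, 0.18148191273212433), 13.757426261901855), np.float64(0.13586988376807962))
scene ([0, 149, 262, 123, 2008], ((0.6321308016777039, -0.19947144389152527), (0.1950576901435852, 0.7059862613677979), 8.28621768951416), np.float64(0.13328694921075074))
scene ([0, 39, 100, 33, 582], ((0.22200295329093933, -0.9634950757026672), (0.06314714252948761, 0.3813697099685669), 68.787353515625), np.float64(0.13479457631444797))
board [    1   135   292   137 16684] 0.1314049036450336 ((0.5977753400802612, -0.202500581741333), (0.24917715787887573, 0.6974633932113647), 8.345255851745605)
side ([254, 162, 84, 48, 2121], ((0.5609250664710999, 0.0003139302134513855), (0.11653488874435425, 0.18205469846725464), 13.62409782409668), np.float64(0.1345603535275951))
side ([278, 141, 189, 79, 923], ((0.6915837526321411, -0.09945759177207947), (0.04543118178844452, 0.525995135307312), 8.534134864807129), np.float64(0.13506265678662221))
side ([52, 300, 78, 60, 695], ((-0.003163423389196396, -0.03324008733034134), (0.08428213745355606, 0.13456836342811584), 80.77252960205078), np.float64(0.13712232246657752))
board [  225   142   287   190 18054] 0.12996672293378708 ((0.5975605249404907, -0.191035658121109), (0.24826572835445404, 0.6740879416465759), 8.270220756530762)
(458, 297) [0.427 0.125 0.13 ]
(408, 408) [0.649 0.153 0.13 ]
(307, 287) [ 0.527 -0.093  0.13 ]
(413, 306) [0.48  0.073 0.13 ]
(397, 360) [0.586 0.102 0.13 ]
(278, 340) [ 0.639 -0.067  0.13 ]
obj (143, 297) [ 0.679 -0.293  0.14 ]
obj (177, 240) [ 0.55  -0.345  0.14 ]
obj (600, 460) [0.519 0.405 0.015]
obj (625, 380) [0.355 0.403 0.015]
obj (604, 520) [0.606 0.433 0.015]
```

Call:
servo_tool(rows=[[-33, -28, 0, 0.08], [-66, -56, 0, 0.16], [-99, -84, 0, 0.24], [-132, -112, 0, 0.32], [-165, -140, 0, 0.4], [-196, -167, 0, 0.48], [-226, -193, 0, 0.56], [-256, -218, 0, 0.64], [-286, -243, 0, 0.72], [-314, -268, 0, 0.8], [-342, -292, 0, 0.874], [-370, -315, 0, 0.874]], gripper=60)

```text
clock: 1.15
tool_pos: [0.4801, 0.135, 0.2313]
eef_rot: [[-0.233, 0.972, -0.0], [0.972, 0.233, -0.0], [-0.0, -0.0, -1.0]]
contact_force: [-0.1, 0.5, 0.2]
gripper_width: 0.602
finger_force: 0.0
```

```bash
python3 - <<'E'
from h import *
s=manip.state();R=np.array(s['eef_rot']);print(s['clock'],s['tool_pos'],R.round(3).tolist(),s['gripper_width'],s['contact_force'])
print('to go',R.T@(np.array([.593,-.126,.230])-s['tool_pos']), 'yaw x',np.degrees(np.arctan2(R[1,0],R[0,0])))
E
```

```text
1.15 [0.48006238 0.13499137 0.23125578] [[-0.233, 0.972, -0.0], [0.972, 0.233, -0.0], [-0.0, -0.0, -1.0]] 0.6018431523504527 [-0.06580865  0.47383223  0.23535279]
to go [-0.28014122  0.0489106   0.00127612] yaw x 103.4958875786669
```

Call:
servo_tool(rows=[[-35, 6, 0, 0], [-70, 12, 0, 0], [-105, 18, 0, 0], [-140, 24, 0, 0], [-175, 30, 0, 0], [-210, 36, 0, 0], [-245, 43, 0, 0], [-270, 47, 0, 0], [-280, 49, 0, 0], [-280, 49, 20, 0], [-280, 49, 40, 0], [-280, 49, 40, 0]])

```text
clock: 2.15
tool_pos: [0.591, -0.1218, 0.1875]
eef_rot: [[-0.237, 0.971, -0.008], [0.971, 0.237, 0.002], [0.004, -0.007, -1.0]]
contact_force: [-1.1, 0.5, -0.9]
gripper_width: 0.597
finger_force: 0.0
```

```bash
python3 - <<'E'
from h import *
s=manip.state();print(s['clock'],s['tool_pos'],s['contact_force'])
d=snap('wrist'); a=d['pixels'][:,:,::-1]; cv2.imwrite('pics/w1.png',cv2.resize(a,(800,600)))
for o in plate_fit(d): print(o)
import pickle; pickle.dump(d,open('w1.pkl','wb'))
E
```

```text
2.15 [ 0.59101779 -0.1218389   0.18753925] [-1.1359898   0.46778513 -0.87848311]
([175, 0, 174, 164, 24807], ((0.5716241598129272, -0.036060914397239685), (0.11195064336061478, 0.10512419790029526), 13.500815391540527), np.float64(0.13501477661687972))
([389, 0, 80, 265, 3539], ((0.6963406205177307, -0.04874376207590103), (0.009600847959518433, 0.18959225714206696), 8.256765365600586), np.float64(0.13731042573671232))
([366, 326, 15, 31, 251], ((0.7214452028274536, -0.2208106815814972), (0.009349280968308449, 0.03271019458770752), 8.330886840820312), np.float64(0.13675686234017626))
```

View pics/w1.png

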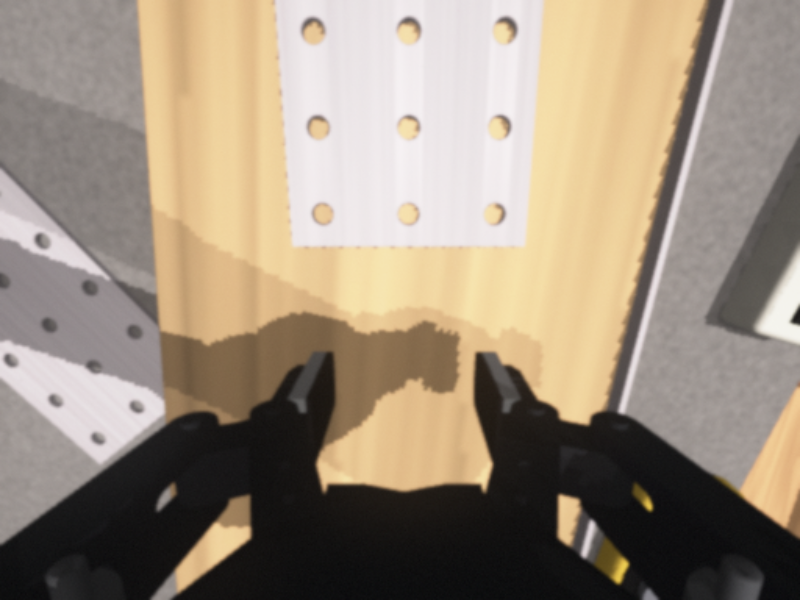

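The wrist view shows the plate's trailing edge at row 247, columns 292–525, square to the tool. The open fingertips at (320,355) and (487,355) sit centred behind it, with a gap of about 24 mm. The plate fit agrees with the first measurement. Before descending I'll check the fingertip depth.

```bash
python3 - <<'E'
from h import *
import pickle
d=pickle.load(open('w1.pkl','rb')); s=manip.state()
P=(cloud(d)-s['tool_pos'])@np.array(s['eef_rot'])
for u0,u1 in((185,215),(300,335)):
    q=P[220:270,u0:u1].reshape(-1,3); q=q[(q[:,2]<.03)]
    t=q[q[:,2]>np.percentile(q[:,2],90)]
    print(len(q),'tool z pct',np.percentile(q[:,2],[50,90,97,100]).round(4),'x',np.percentile(q[:,0],[1,99]).round(4),'y',np.percentile(q[:,1],[1,99]).round(4),t.mean(0).round(4))
E
```

```text
1188 tool z pct [-0.0251 -0.0095 -0.0051 -0.0013] x [-0.0086  0.0131] y [-0.0385 -0.0264] [ 0.0038 -0.0278 -0.0062]
1254 tool z pct [-0.025  -0.0091 -0.0051 -0.0013] x [-0.0087  0.013 ] y [0.0243 0.0369] [ 0.0037  0.0257 -0.0061]
```

Call:
servo_tool(rows=[[0, 0, 15, 0], [0, 0, 30, 0], [0, 0, 42, 0], [0, 0, 50, 0], [0, 0, 54, 0], [0, 0, 54, 0], [0, 0, 54, 0], [0, 0, 54, 0]])

```text
clock: 2.87
tool_pos: [0.5944, -0.1236, 0.1381]
eef_rot: [[-0.237, 0.972, 0.001], [0.972, 0.237, -0.0], [-0.001, 0.001, -1.0]]
contact_force: [-0.3, -0.5, 0.2]
gripper_width: 0.599
finger_force: 0.0
```

Call:
servo_tool(rows=[[0, 0, 2, 0], [0, 0, 4, 0], [0, 0, 6, 0], [0, 0, 6, 0], [0, 0, 6, 0], [0, 0, 6, 0]])

```text
clock: 3.37
tool_pos: [0.5938, -0.1235, 0.1313]
eef_rot: [[-0.237, 0.972, -0.0], [0.972, 0.237, 0.0], [0.0, -0.0, -1.0]]
contact_force: [-0.3, 0.3, 0.2]
gripper_width: 0.597
finger_force: 0.0
```

```bash
python3 - <<'E'
from h import *
import pickle
d=snap('wrist');s=manip.state()
P=(cloud(d)-s['tool_pos'])@np.array(s['eef_rot'])
for u0,u1 in((180,220),(295,340)):
    for c in range(222,246,3): print(c,P[c,u0:u1:4,2].round(4).tolist())
save(d,'w2.png')
cv2.imwrite('pics/w2c.png',cv2.resize(d['pixels'][140:280,170:350,::-1],(770,600)))
E
```

```text
222 [0.002, 0.0021, 0.0017, 0.001, 0.0013, 0.0009, 0.0017, 0.001, 0.0028, 0.0007]
225 [0.0014, 0.0011, 0.0007, 0.0011, 0.0015, -0.0085, -0.0077, -0.0083, -0.0076, 0.0008]
228 [0.002, 0.0017, 0.0018, 0.0015, 0.0019, -0.0124, -0.0124, -0.0134, -0.0078, 0.0019]
231 [0.0015, 0.0018, 0.0019, 0.002, 0.0005, -0.0159, -0.0158, -0.0166, -0.0082, 0.001]
234 [0.0013, 0.0017, 0.002, -0.0119, -0.02, -0.0191, -0.0199, -0.0181, -0.0085, 0.0009]
237 [0.0016, 0.0017, -0.0147, -0.0146, -0.0227, -0.0227, -0.0236, -0.0197, -0.0086, 0.0013]
240 [0.0013, -0.0189, -0.0181, -0.0256, -0.026, -0.0264, -0.0249, -0.0202, -0.0081, 0.0011]
243 [0.0011, -0.0212, -0.0219, -0.0294, -0.0283, -0.0299, -0.0294, -0.0214, -0.0096, 0.0013]
222 [0.0014, 0.001, 0.0006, 0.0015, 0.001, -0.1426, 0.0025, 0.0009, 0.0023, 0.0017, 0.0011, 0.0021]
225 [0.0017, 0.0015, 0.0012, -0.0083, -0.0076, -0.0076, 0.0014, 0.0024, 0.001, 0.0009, 0.0019, 0.0014]
228 [0.0012, 0.001, 0.001, -0.0127, -0.0113, -0.0109, 0.0021, 0.0016, 0.0023, 0.0, 0.0015, 0.0013]
231 [0.0017, 0.0014, 0.0017, -0.0135, -0.016, -0.0165, -0.0165, 0.0017, 0.0008, 0.0012, 0.0012, 0.0018]
234 [0.0024, 0.0015, 0.0017, -0.0146, -0.0196, -0.0194, -0.0196, -0.0116, -0.0101, 0.0013, 0.0018, 0.0004]
237 [0.0002, 0.0015, 0.0013, -0.0139, -0.0239, -0.0235, -0.0235, -0.0232, -0.0149, -0.0154, 0.0005, 0.0025]
240 [0.0003, 0.001, -0.0029, -0.0158, -0.0252, -0.0265, -0.0264, -0.0272, -0.0172, -0.0181, 0.0012, 0.0013]
243 [0.001, 0.0029, -0.0036, -0.0163, -0.0249, -0.0289, -0.0289, -0.0286, -0.0289, -0.0216, -0.0217, 0.0014]
```

View pics/w2c.png

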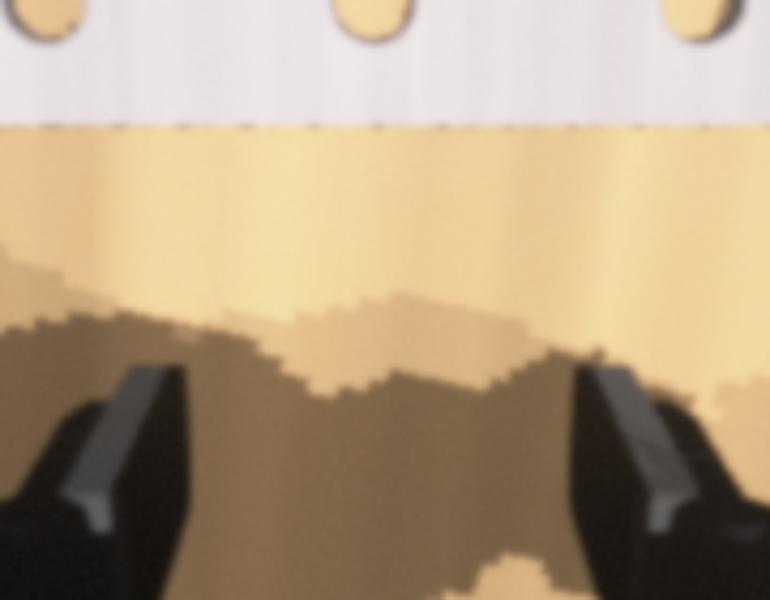

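The crop shows both fingertips at rows about 365, clear of the plate edge at row 127. Depth puts the tips about 6–7 mm above the board, which is level with or above the plate's top. I'll go lower and feel for the board.

Call:
servo_tool(rows=[[0, 0, 1.5, 0], [0, 0, 3, 0], [0, 0, 4, 0], [0, 0, 4, 0], [0, 0, 4, 0]])

```text
clock: 3.83
tool_pos: [0.5937, -0.1234, 0.1272]
eef_rot: [[-0.237, 0.972, -0.0], [0.972, 0.237, 0.0], [0.0, -0.0, -1.0]]
contact_force: [-0.7, 0.1, 0.9]
gripper_width: 0.6
finger_force: 0.0
```

Call:
servo_tool(rows=[[0, 0, 1, 0], [0, 0, 1, 0], [0, 0, 1, 0]])

```text
clock: 4.08
tool_pos: [0.5939, -0.1235, 0.1269]
eef_rot: [[-0.237, 0.972, 0.0], [0.972, 0.237, 0.0], [-0.0, 0.0, -1.0]]
contact_force: [-1.1, -0.2, 5.5]
gripper_width: 0.605
finger_force: 2.6
```

Contact is at TCP z ≈ 0.127. I'll raise 2 mm and push straight along tool x.

Call:
servo_tool(rows=[[0, 0, -2, 0], [0, 0, -2, 0], [5, 0, -2, 0], [10, 0, -2, 0], [15, 0, -2, 0], [20, 0, -2, 0], [24, 0, -2, 0], [28, 0, -2, 0], [32, 0, -2, 0], [36, 0, -2, 0], [40, 0, -2, 0], [40, 0, -2, 0]])

```text
clock: 5.08
tool_pos: [0.5842, -0.0837, 0.1283]
eef_rot: [[-0.237, 0.971, -0.0], [0.971, 0.237, 0.0], [0.0, -0.0, -1.0]]
contact_force: [0.7, 0.3, -0.9]
gripper_width: 0.601
finger_force: 0.0
```

```bash
python3 - <<'E'
from h import *
d=snap('scene')
for o in plate_fit(d)[:2]: print(o)
d=snap('wrist'); save(d,'w3.png')
for o in plate_fit(d)[:1]: print(o)
E
```

```text
([178, 184, 92, 50, 2889], ((0.5628699064254761, 0.0038236454129219055), (0.11391114443540573, 0.2009424865245819), 13.716422080993652), np.float64(0.13595249857722258))
([0, 149, 261, 123, 1984], ((0.6313952207565308, -0.1909143030643463), (0.19459109008312225, 0.6878889799118042), 8.094191551208496), np.float64(0.1336185126135911))
([132, 0, 249, 263, 48966], ((0.5705965757369995, -0.03269757330417633), (0.1110585555434227, 0.13065071403980255), 13.647130012512207), np.float64(0.13504553735796404))
```

View pics/w3.png

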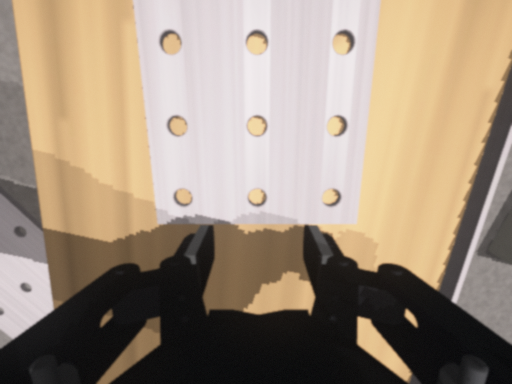

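The wrist view shows the fingertips (rows about 226) right at the plate's trailing edge (row 223), with no tilt visible. I'll work out the edge position precisely.

```bash
cat >> h.py <<'E'
# board frame: e along board to free end; free end at s=0.062
E_=np.array([-.1443,.9895])
def report(d):
    P=cloud(d); px=d['pixels'].astype(int); hsv=cv2.cvtColor(d['pixels'],cv2.COLOR_RGB2HSV)
    return P,hsv
E
python3 - <<'E'
from h import *
d=snap('wrist');s=manip.state();t=np.array(s['tool_pos'])
a=np.array([-.237,.972])
for r in(197,223,226): p=onplane(d,257,r,.135); print(r,p,'ahead of TCP',(p[:2]-t[:2])@a, 's',p[:2]@E_-.062)
P=cloud(d); print('plate z at rows',[round(float(np.median(P[r,235:280,2])),4) for r in (20,80,150,215,240)])
E
```

```text
197 [ 0.57698163 -0.05824189  0.135     ] ahead of TCP 0.027098730455292874 s -0.20288879930103085
223 [ 0.5805027  -0.07282652  0.135     ] ahead of TCP 0.012087976781593974 s -0.217828380730788
226 [ 0.58092185 -0.07456265  0.135     ] ahead of TCP 0.010301119676547581 s -0.21960676560102635
plate z at rows [0.1351, 0.135, 0.135, 0.135, 0.1302]
```

Call:
servo_tool(rows=[[4, 0, 0, 0], [9, 0, 0, 0], [14, 0, 0, 0], [19, 0, 0, 0], [24, 0, 0, 0], [29, 0, 0, 0], [34, 0, 0, 0], [39, 0, 0, 0], [44, 0, 0, 0], [49, 0, 0, 0], [54, 0, 0, 0], [58, 0, 0, 0]])

```text
clock: 6.23
tool_pos: [0.5705, -0.0276, 0.1283]
eef_rot: [[-0.237, 0.972, 0.0], [0.972, 0.237, 0.0], [0.0, 0.0, -1.0]]
contact_force: [0.8, -2.1, 0.7]
gripper_width: 0.598
finger_force: 1.1
```

Call:
servo_tool(rows=[[2, 0, 0, 0], [2, 0, 0, 0], [2, 0, 0, 0]])

```text
clock: 6.48
tool_pos: [0.5698, -0.0255, 0.1282]
eef_rot: [[-0.237, 0.971, -0.001], [0.971, 0.237, 0.001], [0.001, -0.001, -1.0]]
contact_force: [0.8, 0.5, 0.7]
gripper_width: 0.599
finger_force: 0.0
```

```bash
python3 - <<'E'
from h import *
s=manip.state();print(s['clock'],s['tool_pos'],s['contact_force'])
d=snap('scene'); save(d,'s4.png'); np.save('s4T.npy',d['T'])
cv2.imwrite('pics/s4c.png',cv2.resize(d['pixels'][170:280,180:310,::-1],(709,600),interpolation=cv2.INTER_CUBIC))
E
```

```text
6.4833 [ 0.56982462 -0.02550136  0.12817039] [0.78986746 0.48691047 0.65464847]
```

View pics/s4c.png

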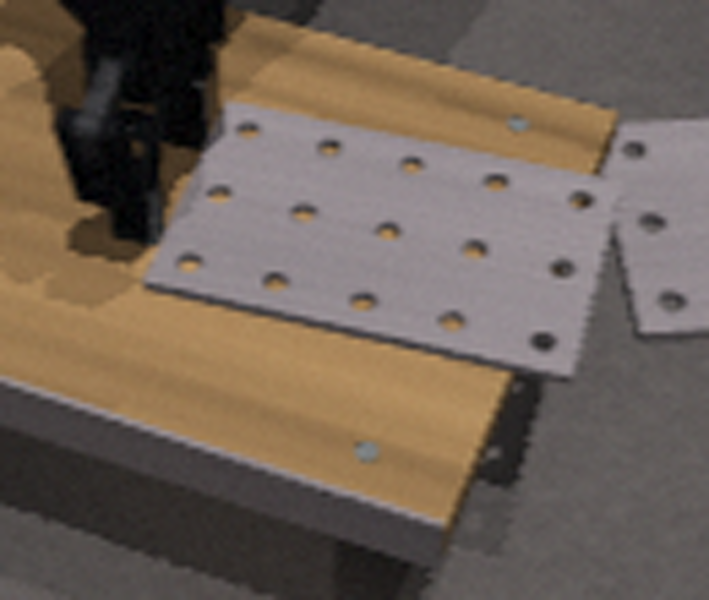

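The crop shows the end row at (581,200), (562,268) and (543,342), already about past the board end. The board's end edge runs from (617,112) through (512,374) to (442,522). The second row, at (496,182) and (452,321), is still over wood. Next I'll put numbers to these.

```bash
python3 - <<'E'
from h import *
d=snap('scene'); f=lambda x,y,h: onplane(d,180+(x+.5)*130/709-.5,170+(y+.5)*110/600-.5,h)[:2]
E=[f(x,y,.13) for x,y in((617,112),(596,172),(512,374),(442,522))]
c=np.polyfit([p[0] for p in E],[p[1] for p in E],1); n=np.array([-c[0],1])/np.hypot(c[0],1)
print('edge yaw',np.degrees(np.arctan(c[0])),'edge s',[round(p@E_,4) for p in E])
for x,y in((581,200),(562,268),(543,342),(496,182),(474,249),(452,321)):
    p=f(x,y,.135); print(p.round(4),'past end', round((p-[0,c[1]])@n*1000,1), round((p@E_-.062)*1000,1))
E
```

```text
edge yaw 8.012789083475493 edge s [np.float64(0.0613), np.float64(0.063), np.float64(0.0631), np.float64(0.0602)]
[0.4888 0.1345] past end 0.5 0.6
[0.5274 0.1438] past end 4.3 4.2
[0.5665 0.1539] past end 8.9 8.6
[0.4975 0.0981] past end -36.8 -36.7
[0.5363 0.1073] past end -33.1 -33.2
[0.5751 0.1172] past end -28.7 -29.0
```

Call:
servo_tool(rows=[[3, 0, 0, 0], [6, 0, 0, 0], [9, 0, 0, 0], [11, 0, 0, 0], [13, 0, 0, 0], [14, 0, 0, 0], [15, 0, 0, 0], [15, 0, 0, 0], [15, 0, 0, 0]])

```text
clock: 7.33
tool_pos: [0.5665, -0.0114, 0.1283]
eef_rot: [[-0.237, 0.972, -0.0], [0.972, 0.237, 0.0], [0.001, -0.0, -1.0]]
contact_force: [0.9, -0.2, -0.2]
gripper_width: 0.599
finger_force: 0.1
```

Call:
servo_tool(rows=[[-4, 0, 0, 0], [-12, 0, 0, 0], [-20, 0, 0, 0], [-30, 0, -10, 0], [-30, 0, -30, 0], [-30, 0, -60, 0], [-30, 0, -90, 0], [-30, 0, -120, 0], [-30, 0, -120, 0], [-30, 0, -120, 0], [-30, 0, -120, 0]])

```text
clock: 8.25
tool_pos: [0.5733, -0.0415, 0.2479]
eef_rot: [[-0.236, 0.972, -0.001], [0.972, 0.236, 0.0], [0.0, -0.001, -1.0]]
contact_force: [-0.6, 0.6, 0.1]
gripper_width: 0.6
finger_force: 0.0
```

```bash
python3 - <<'E'
from h import *
s=manip.state();print(s['clock'],s['tool_pos'],s['contact_force'])
d=snap('scene')
cv2.imwrite('pics/s5c.png',cv2.resize(d['pixels'][170:280,180:310,::-1],(709,600),interpolation=cv2.INTER_CUBIC))
E
```

```text
8.25 [ 0.57327959 -0.04148149  0.24788025] [-0.63290199  0.55668648  0.1358832 ]
```

View pics/s5c.png

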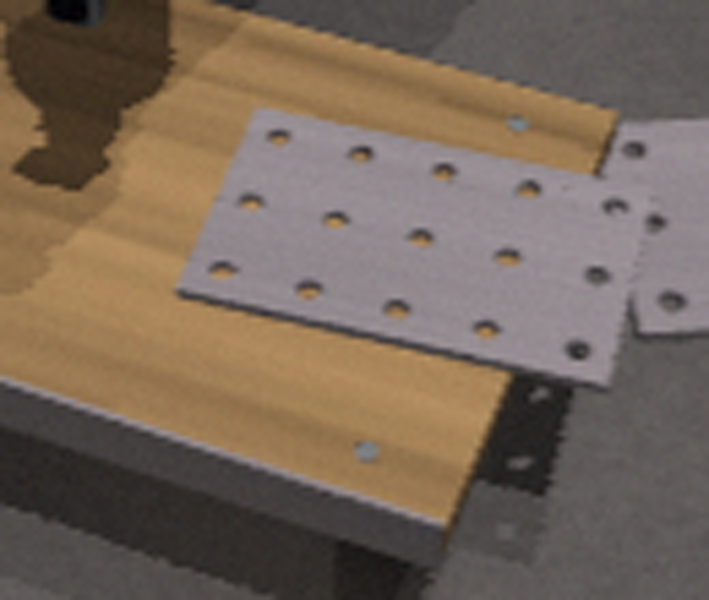

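The crop shows the whole end row past the end at (615,206), (597,275) and (578,350). The second row, at (528,188) and (486,329), still has wood behind every hole. A shift of about 33 px is about 14 mm, so the end row is 15–23 mm past the end and the second row is 14–22 mm inside. The plate is flat and the tool is clear, so I'm handing in.

```bash
python3 -c "
from cell import manip
print(manip.finish_job())"
```

```text
the job is handed in; nothing more can be done
None
```

I pushed the plate flat to the riser's free end and handed the job in. By the camera images the end row sits about 15–23 mm past the board and the second row about 14–22 mm inside. The arm stayed clear of the other objects throughout, and `finish_job()` gave no verdict.

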